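# Screen the small nuts through the bench sorter

### The job

Sort the mixed hex nuts in the bench sorter: push its catch tray fully home under the pan, then take the middle screwdriver out of the wooden block and stir the nuts with its shaft until every small nut has dropped through the perforated floor into the tray and only the large nuts are left in the pan. Then hang the screwdriver back in its hole in the block. Leave the nuts to the screwdriver (no fingers on them) and do not disturb the other things on the bench.

Things in the scene. Friction and masses are not known exactly. Their poses are not given: they have to be found in the camera images.
- sorter: grey sheet-steel hardware sorter, fixed; origin on the bench under its centre, z up. Open pan, 147 (x) x 185 (y) mm inside, 3 mm walls, rim 78 mm above the bench; 161 x 199 mm over all, feet to 98 mm either side in x. Its floor is a perforated steel plate 3 mm thick, on which the nuts lie between the holes.
- screen (a point): centre of the top face of the pan's perforated floor, 40 mm above the sorter's origin; axes as the sorter's. The floor has 27 mm round holes in a 4 x 5 grid of 38 mm pitch, at x = -57, -19, 19, 57 and y = -76, -38, 0, 38, 76 mm
- tray (a joint): slide of the shallow aluminium catch tray under the pan, m; 0 = fully home against its stop, grows as the tray comes out along the sorter's -y, up to 0.11. It drags with 1.5 N.
- tray_front (a point): centre of the outer face of the tray's flat front panel, 18.5 mm above the bench; panel 156 mm wide (along x), 2 to 35 mm above the bench, with a finger lip 60 mm wide and 2 mm thick standing out 9 mm at its top edge; outward is the sorter's -y. 148 mm from the sorter's origin when home, 48 mm out in front of the pan
- tray_floor (a point): point on the tray's inner floor, 4 mm above the bench, right under the pan's centre when the tray is home; axes as the sorter's; the tray inside is 145 mm wide (x), 26 mm deep and runs from y = -144 to 91 mm
- block: wooden screwdriver block, 196 (x) x 58 (y) x 92 (z) mm, fixed; origin on the bench under its centre. Three upright through holes of 13 mm (mouth 16 mm) in a row along x at -66, 0 and 66 mm; a screwdriver hangs in each with its handle up. The two outer screwdrivers are fixed; their handles stand up to 183 mm above the bench.
- block_hole (a point): centre of the mouth of the middle hole, in the block's top face, 92 mm above the bench
- driver: the screwdriver in the middle hole, loose: yellow handle 85 mm long, 24 x 21 mm thick, tapered to 14 mm at its lower end; bare shaft of 6 mm diameter, 68 mm long. Its y axis runs from tip to handle (up while it hangs); its axis line passes 10.4 mm from the origin along its z. Weighs about 85 g.
- driver_grip (a point): point on the screwdriver's axis in the handle, 108.5 mm above the tip and 45 mm below the handle's end: a good height to grip
- driver_tip (a point): tip of the screwdriver's shaft
- small_nut0: small steel hex nut, 17 mm across flats, 19.6 mm across corners, 8.5 mm high, 12 g; origin at the centre of its underside
- small_nut1: small steel hex nut, 17 mm across flats, 19.6 mm across corners, 8.5 mm high, 12 g; origin at the centre of its underside
- small_nut2: small steel hex nut, 17 mm across flats, 19.6 mm across corners, 8.5 mm high, 12 g; origin at the centre of its underside
- small_nut3: small steel hex nut, 17 mm across flats, 19.6 mm across corners, 8.5 mm high, 12 g; origin at the centre of its underside
- small_nut4: small steel hex nut, 17 mm across flats, 19.6 mm across corners, 8.5 mm high, 12 g; origin at the centre of its underside
- small_nut5: small steel hex nut, 17 mm across flats, 19.6 mm across corners, 8.5 mm high, 12 g; origin at the centre of its underside
- small_nut6: small steel hex nut, 17 mm across flats, 19.6 mm across corners, 8.5 mm high, 12 g; origin at the centre of its underside
- large_nut0: large steel hex nut, 27 mm across flats, 31.2 mm across corners, 15 mm high, 45 g; too big for the holes; origin at the centre of its underside
- large_nut1: large steel hex nut, 27 mm across flats, 31.2 mm across corners, 15 mm high, 45 g; too big for the holes; origin at the centre of its underside
- large_nut2: large steel hex nut, 27 mm across flats, 31.2 mm across corners, 15 mm high, 45 g; too big for the holes; origin at the centre of its underside
- fuse_box: bystander: white box of fuses, 62 x 100 x 24 mm, origin under its centre
- bolt_a: bystander: hex bolt lying on the bench, 48 mm long, 19 mm over its head, origin under its centre

How it is judged:
On the way, in this order (a step that is already met when the one before it is completed fails the run):
1. the catch tray is pushed fully home (value of joint tray below 0.006 m), for 0.2 s.
2. the screwdriver's tip is down among the nuts in the pan (x of driver_tip in the frame of sorter between -0.0735 and 0.0735 m and y of driver_tip in the frame of sorter between -0.0925 and 0.0925 m and z of driver_tip in the frame of sorter between 0.03 and 0.053 m), for 0.1 s.
3. every small nut has dropped through into the tray, with the large ones still in the pan (x of small_nut0 in the frame of tray_floor between -0.074 and 0.074 m and y of small_nut0 in the frame of tray_floor between -0.146 and 0.146 m and y of each of small_nut0, small_nut1, small_nut2, small_nut3, small_nut4, small_nut5, small_nut6 in the frame of tray_floor below 0.095 m and z of each of small_nut0, small_nut1, small_nut2, small_nut3, small_nut4, small_nut5, small_nut6 in the frame of tray_floor below 0.024 m and x of small_nut1 in the frame of tray_floor between -0.074 and 0.074 m and y of small_nut1 in the frame of tray_floor between -0.146 and 0.146 m and x of small_nut2 in the frame of tray_floor between -0.074 and 0.074 m and y of small_nut2 in the frame of tray_floor between -0.146 and 0.146 m and x of small_nut3 in the frame of tray_floor between -0.074 and 0.074 m and y of small_nut3 in the frame of tray_floor between -0.146 and 0.146 m and x of small_nut4 in the frame of tray_floor between -0.074 and 0.074 m and y of small_nut4 in the frame of tray_floor between -0.146 and 0.146 m and x of small_nut5 in the frame of tray_floor between -0.074 and 0.074 m and y of small_nut5 in the frame of tray_floor between -0.146 and 0.146 m and x of small_nut6 in the frame of tray_floor between -0.074 and 0.074 m and y of small_nut6 in the frame of tray_floor between -0.146 and 0.146 m and x of large_nut0 in the frame of sorter between -0.0745 and 0.0745 m and y of large_nut0 in the frame of sorter between -0.0935 and 0.0935 m and z of large_nut0 in the frame of sorter between 0.03 and 0.07 m and x of large_nut1 in the frame of sorter between -0.0745 and 0.0745 m and y of large_nut1 in the frame of sorter between -0.0935 and 0.0935 m and z of large_nut1 in the frame of sorter between 0.03 and 0.07 m and x of large_nut2 in the frame of sorter between -0.0745 and 0.0745 m and y of large_nut2 in the frame of sorter between -0.0935 and 0.0935 m and z of large_nut2 in the frame of sorter between 0.03 and 0.07 m), for 0.2 s.
At the end, for the whole second after the job is handed in: the catch tray is home (within 6 mm of its stop); all seven small nuts lie in the tray; all three large nuts are in the pan; the screwdriver hangs upright (within 0.15 rad) and still in the middle hole of the block, its tip less than 35 mm above the bench (all of step 3 and value of joint tray below 0.006 m and x of driver_tip in the frame of block between -0.015 and 0.015 m and y of driver_tip in the frame of block between -0.015 and 0.015 m and height (world z) of driver_tip below 0.035 m and angle between driver's own y axis and vertical below 0.15 rad and linear speed of driver below 0.02 m/s); the robot touches nothing.
It fails at once if the gripper presses on a nut (contact force between the fingers and small_nut0 above 1 N or contact force between the fingers and small_nut1 above 1 N or contact force between the fingers and small_nut2 above 1 N or contact force between the fingers and small_nut3 above 1 N or contact force between the fingers and small_nut4 above 1 N or contact force between the fingers and small_nut5 above 1 N or contact force between the fingers and small_nut6 above 1 N or contact force between the fingers and large_nut0 above 1 N or contact force between the fingers and large_nut1 above 1 N or contact force between the fingers and large_nut2 above 1 N).
It fails at once if a bystander is moved more than 25 mm (distance of any of fuse_box, bolt_a from where it was at the start of the episode above 0.025 m).
It also fails if it takes over 72 s, if anything falls off the work surface, if the arm or the gripper's body presses on something with over 40 N, if the wrist force passes 120 N, or if a joint passes its speed limit or range.

### The arm

A 6-joint arm with a two-finger parallel gripper is mounted at the origin on a cart in front of the work surface, level with it; the furniture and walls round the work are solid. World frame = base frame: x ahead of the robot, y to its left, z up, the work surface at z = 0. Lengths are in m, angles in rad, forces in N, time in s.
With the tool pointing down it reaches from about 0.425 to 0.95 m from the base axis. Payload 3.5 kg.
Tool frame: the origin (TCP) lies midway between the tips of the shut fingers; the grasp point (between the pads) lies 19 mm behind it (ctrl.pinch_z is the distance from the TCP to the grasp point, in m); z points along the fingers, y is the line along which they close (so a half turn about z gives the same grasp; the last joint's range is limited). The gripper opens to 85 mm and grips with 20 to 120 N. Pads are 22 mm wide; open, the fingers measure 114 mm over their backs; the gripper's body (76 mm by 85 mm) begins 54 mm behind the grasp point. The pads swing forward as they close: fully open they stand 13 mm farther back than shut.
Start: joints at [-1.324, 0.286, 1.577, -0, 1.279, -0.15], TCP at [0.261, -0.623, 0.231] pointing down, gripper open.
Joint ranges: [-2.77, 2.77], [-0.9, 2.22], [0.21, 2.48], [-1.53, 4.67], [0.24, 2.81], [-2.84, 2.84]. Speed limits (rad/s): [2.79, 2.79, 3.14, 3.14, 3.14, 3.14].

### API

Orientations are given as a unit quaternion [x, y, z, w].
In Python, from plant import get_state, viewer, sign_off, ctrl gives the robot as it stands. The module is installed in compiled form; this text tells all that it offers.
- The arm moves only by the shell command python3 -m handwheel 'ROWS' [FORCE]. ROWS is JSON, a list that holds one entry, the list of rows, each a list of 5 numbers: the finger opening in m, from 0 to 0.0854, then the shift along the tool's x, y, z in m, then the turn about the tool's z in degrees. In form: [[[claw, x, y, z, spin], ...]]. A call has 1 to 12 rows; each row shifts and turns the commanded pose from where the row before left it, along the tool's axes as they then stand; what a row does not reach is not made up. A row lasts 1/12 s, in which the tool goes at most 41.7 mm and 7.16 degrees, less where a joint would pass 70% of its speed; a pose out of reach is approached as far as the arm can. A call is refused whole if a number of a shift passes 0.0417 or a number of a turn 7.16, either way. A call with a gripper value outside its range is refused whole. The fingers move at their own pace and stop on an object; FORCE is the grip in N (left out, the last holds). Time passes only in rows, so rows that do not move let the fingers close. It gives the time, the measured TCP pose, the force, the opening and the grip force at its end, in the units of the state.
- get_state(): the state, without advancing time (a new reading comes with each control period).
- viewer.read_camera(name): name is "side" or "top"; returns the picture (384x512x3 uint8, blue, green, red); there is no depth.
- viewer.camera_params(name): a dict with "fov_y" (degrees; the focal length in pixels is half the picture's height over the tangent of half this angle, whatever the lens; pixels are square), "cx", "cy" (the principal point, pixels), "k1" (the pictures are not rectified: a ray, as slopes to the right and down, at radius r is drawn at 1 + k1 r^2 times it, then the intrinsics apply), "xyz" and "attitude" of the camera in the world. Camera axes: x right, y up, looking along -z (the intrinsics and any distortion apply to the point x, -y, -z); pixel columns grow to the right and rows downward; lengths in m; the calibration is good to about 2 mm. A picture is of the moment at which its call begins. camera_params takes no time and is no camera call.
- sign_off(): hands the job in; it is judged then, once.
Trained networks look in the newest picture that a camera, given by its name, has taken for a name from the list of things; names that differ only in an ending like _2 or _b are one class to them, and where a whole thing is asked for, a point or a joint stands for the part that bears it (a point fixed in the world has none). Each returns a list of dicts, best first, with "confidence" (0 to 1); they miss things now and then, are a little off and sometimes report something else, mostly with a low value. They report only what shows in the picture. A call takes as long as a camera call.
- viewer.look_for(camera, name): "extent" ([left, top, width, height] as shares, 0 to 1, of the picture: columns of its width, rows of its height, round what is visible of it).
- viewer.outline_of(camera, name): "mask" (384x512 bool, what is visible of it) and "extent" ([left, top, width, height] as shares, 0 to 1, of the picture: columns of its width, rows of its height, round what is visible of it).
- viewer.pinpoint(camera, name): "xy" ([column, row] as shares, 0 to 1, of the picture: columns of its width, rows of its height: a listed point, or the origin of a listed thing).
The state is a dict: "time": time; "qpos": joint angles; "dq": joint speeds; "joint_efforts": joint torques, N m; "eef_pos": TCP position; "tcp_rot": TCP orientation; "contact_force": force on the tool from outside, world axes, zero at the start; "wrist_torque": the same for the moment, N m; "opening": opening from 0.0 (shut) to 1.0 (fully open); "finger_force": force on a finger pad.
Only numpy, scipy, OpenCV 4.12 (cv2) and the standard library are available. Lean on these libraries where they do the work, as an engineer would, in place of code of your own. Each camera call takes 0.05 s, during which the arm holds its last target. There are 200 camera calls.

## Working session

There is one attempt and no reset: what is moved stays moved. The work goes in short steps, Python scripts to look and compute and a shell command to move; the robot and the scene stay as the last step left them, time stands still between calls to the robot, and variables do not carry over. Pictures are saved under pics/ and viewed, at most 10 in all, crops included, and the job is handed in when it is done.

```bash
mkdir -p pics; cat > h.py <<'E'
import numpy as np, cv2
from scipy.spatial.transform import Rotation as R
from plant import get_state, viewer, sign_off, ctrl
def cam(n):
    p=viewer.camera_params(n); f=192/np.tan(np.radians(p['fov_y'])/2)
    return p,f,np.array(p['xyz']),R.from_quat(p['attitude']).as_matrix()
def ray(n,u,v):
    p,f,c,M=cam(n); d=np.array([(u-p['cx'])/f,(v-p['cy'])/f]); s=d.copy()
    for _ in range(20): s=d/(1+p['k1']*(s@s))
    return c,M@np.array([s[0],-s[1],-1])
def onz(n,u,v,z):
    c,d=ray(n,u,v); return c+d*(z-c[2])/d[2]
def proj(n,X):
    p,f,c,M=cam(n); q=M.T@(np.array(X)-c); s=np.array([q[0],-q[1]])/-q[2]
    s=s*(1+p['k1']*(s@s)); return s*f+[p['cx'],p['cy']]
def tri(a,ua,b,ub):
    c1,d1=ray(a,*ua);c2,d2=ray(b,*ub)
    t=np.linalg.lstsq(np.c_[d1,-d2],c2-c1,rcond=None)[0]
    p,q=c1+d1*t[0],c2+d2*t[1]; return (p+q)/2,np.linalg.norm(p-q)
def pin(n,name): return [(np.array(r['xy'])*[512,384],round(r['confidence'],2)) for r in viewer.pinpoint(n,name)]
E
python3 - <<'E'
from h import *
np.set_printoptions(precision=4,suppress=True)
for n in('top','side'):
    im=viewer.read_camera(n); cv2.imwrite(f'pics/{n}0.png',im); print(n,viewer.camera_params(n))
Z=dict(screen=.04,tray_front=.0185,block_hole=.092,driver_grip=None,fuse_box=0,bolt_a=0,sorter=0,block=0)
for k,z in Z.items():
    for n in('top','side'):
        for uv,c in pin(n,k)[:2]: print(k,n,uv,c,onz(n,*uv,z) if z is not None else '')
print(get_state()['time'],R.from_quat(get_state()['tcp_rot']).as_matrix(),ctrl.pinch_z)
E
```

```text
top {'fov_y': 53.841199668294585, 'cx': 256.3255571811024, 'cy': 185.86987403043463, 'k1': 0.025365241770172346, 'xyz': array([ 0.3826, -0.0946,  1.0078]), 'attitude': array([ 0.0822, -0.0771, -0.6969,  0.7082])}
side {'fov_y': 44.172827959331634, 'cx': 259.03277889861215, 'cy': 186.865798139673, 'k1': -0.12333600567165087, 'xyz': array([0.4823, 0.7167, 0.7988]), 'attitude': array([-0.0237,  0.4128,  0.9098, -0.0369])}
screen top [187.904  219.6096] 0.95 [0.513  0.0888 0.04  ]
screen top [368.6912 243.4944] 0.35 [ 0.4598 -0.3721  0.04  ]
screen side [271.7184 265.1136] 0.96 [0.5201 0.094  0.04  ]
tray_front top [278.784  243.6864] 0.83 [ 0.4569 -0.1463  0.0185]
tray_front side [299.1104 195.9936] 0.98 [ 0.4688 -0.1452  0.0185]
tray_front side [304.1792 123.1872] 0.46 [ 0.461  -0.4678  0.0185]
driver_grip top [370.176  242.3808] 0.45 
driver_grip top [174.08   200.4096] 0.35 
fuse_box top [310.5792 158.4   ] 0.77 [ 0.6946 -0.2347  0.    ]
fuse_box side [210.8928 175.9104] 0.87 [ 0.7026 -0.2277  0.    ]
bolt_a top [224.     160.2048] 0.53 [0.6857 0.0057 0.    ]
bolt_a top [161.3824 227.2896] 0.28 [0.4967 0.1659 0.    ]
bolt_a side [195.6864 240.9984] 0.63 [0.6996 0.0044 0.    ]
sorter top [187.392  231.2064] 0.74 [0.4873 0.096  0.    ]
sorter top [162.816  226.2144] 0.66 [0.4997 0.1623 0.    ]
sorter side [274.1248 277.4016] 0.87 [0.5147 0.0941 0.    ]
sorter side [270.592  265.8048] 0.41 [0.5244 0.0633 0.    ]
block top [357.5808 247.6032] 0.83 [ 0.4518 -0.354   0.    ]
block side [300.3904 150.9888] 0.73 [ 0.4692 -0.354   0.    ]
0.9 [[ 0.9223  0.3864  0.    ]
 [ 0.3864 -0.9223 -0.    ]
 [ 0.      0.     -1.    ]] 0.0187
```

```bash
python3 - <<'E'
import cv2,numpy as np
a=cv2.imread('pics/top0.png')[90:340,100:450];b=cv2.imread('pics/side0.png')
cv2.imwrite('pics/top0b.png',cv2.resize(a,None,fx=2.2,fy=2.2,interpolation=2));cv2.imwrite('pics/side0b.png',cv2.resize(b,None,fx=1.55,fy=1.55))
E
```

```text
(no output)
```

View pics/top0b.png

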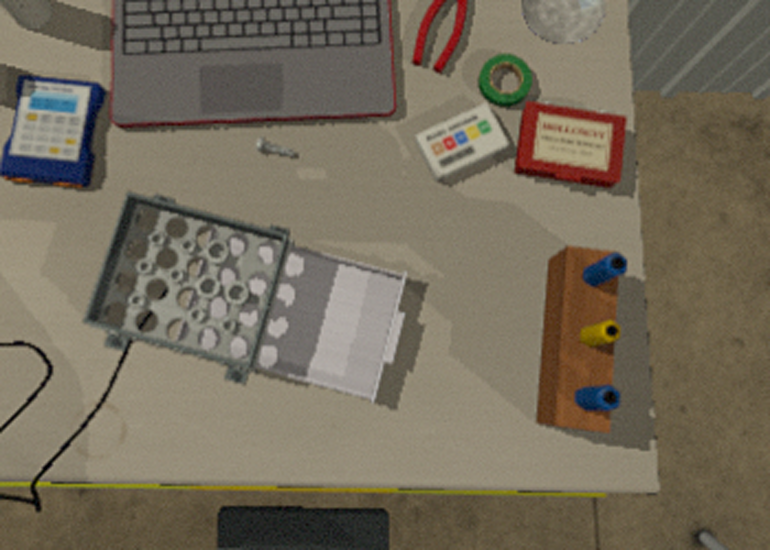

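View pics/side0b.png

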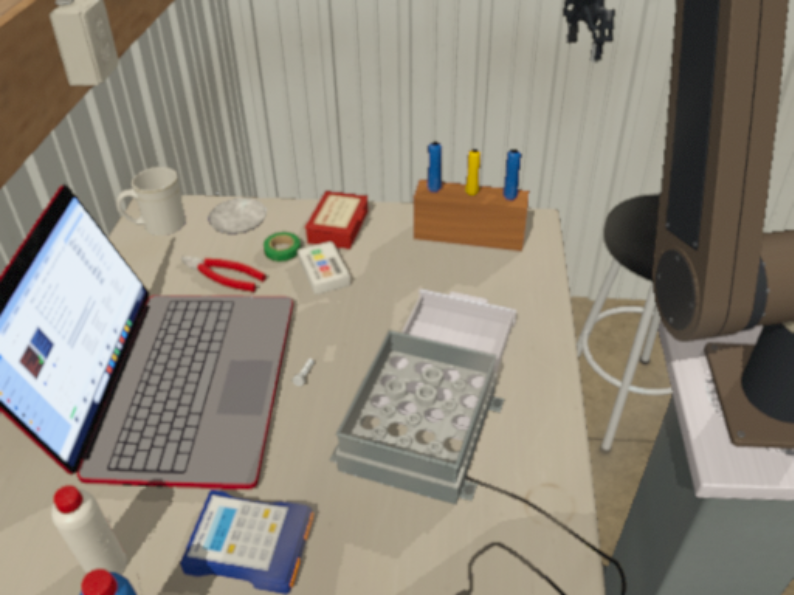

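Top view: the pan is at about px (190,215), the tray sticks out right to (280,240), the block is at (365,245) with the yellow driver in the middle, and the bolt and fuse box lie clear of all of it. The side view agrees. Next I'll refine the sorter and block poses by edge fitting and detect the nuts.

```bash
cat > fit.py <<'E'
from h import *
from scipy.optimize import minimize
ims={n:cv2.imread(f'pics/{n}0.png') for n in('top','side')}
dt={n:np.minimum(cv2.distanceTransform(255-cv2.Canny(i,60,140),cv2.DIST_L2,5),6) for n,i in ims.items()}
def rect(a,b,z,m=40):
    t=np.linspace(-1,1,m); o=np.ones(m)
    return np.r_[np.c_[a*t,b*o,z*o],np.c_[a*t,-b*o,z*o],np.c_[a*o,b*t,z*o],np.c_[-a*o,b*t,z*o]]
th=np.linspace(0,2*np.pi,24)
holes=np.concatenate([np.c_[x+.0135*np.cos(th),y+.0135*np.sin(th),th*0+.04] for x in(-.057,-.019,.019,.057) for y in(-.076,-.038,0,.038,.076)])
sort=np.r_[rect(.0735,.0925,.078),rect(.0765,.0955,.078),holes]
blk=rect(.098,.029,.092)
def T(p,P): c,s=np.cos(p[2]),np.sin(p[2]); return P@np.array([[c,-s,0],[s,c,0],[0,0,1]]).T+[p[0],p[1],0]
def pj(n,P): return np.array([proj(n,q) for q in P])
def cost(p,P,cams):
    e=0
    for n in cams:
        u=np.round(pj(n,T(p,P))).astype(int).clip(0,[511,383]); e+=dt[n][u[:,1],u[:,0]].mean()
    return e
def fit(p0,P,cams):
    best=None
    for da in(-.06,0,.06):
      for dx in(-.006,0,.006):
        r=minimize(cost,np.array(p0)+[dx,0,da],(P,cams),method='Nelder-Mead',options=dict(initial_simplex=np.array(p0)+[dx,0,da]+np.array([[0,0,0],[.006,0,0],[0,.006,0],[0,0,.05]]),maxiter=60))
        if best is None or r.fun<best.fun: best=r
    return best
E
cat > a.py <<'E'
from fit import *
np.set_printoptions(precision=4,suppress=True)
res={}
for nm,p0,P in(('sorter',[.5165,.0914,-.22],sort),('block',[.460,-.362,-1.62],blk)):
    for c in(['top'],['side'],['top','side']):
        r=fit(p0,P,c); print(nm,c,r.x,round(r.fun,2)); 
    res[nm]=r.x
np.save('res.npy',[res['sorter'],res['block']])
out=[]
for n,box in(('top',(125,170,150,100)),('side',(210,205,130,120))):
    i=cv2.resize(ims[n],None,fx=4,fy=4,interpolation=cv2.INTER_CUBIC)
    for u in pj(n,T(res['sorter'],sort)): cv2.circle(i,tuple(int(k) for k in u*4+1.5),0,(0,0,255),-1)
    for k,col in(('small_nut0',(0,255,0)),('large_nut0',(255,0,0))):
        for d in viewer.look_for(n,k):
            l,t,w,h=np.array(d['extent'])*[512,384,512,384]
            u=(l+w/2,t+h/2); X=onz(n,*u,.044 if 's' in k[:1] else .0475)
            c,s=np.cos(res['sorter'][2]),np.sin(res['sorter'][2]); q=np.array([[c,s],[-s,c]])@(X[:2]-res['sorter'][:2])
            print(n,k[:5],round(d['confidence'],2),(q*1000).round(0))
            cv2.circle(i,tuple(int(4*x+1.5) for x in u),4,col,2)
    x,y,w,h=[4*k for k in box]; out.append(cv2.resize(i[y:y+h,x:x+w],None,fx=.72,fy=.72) if 0 else i[y:y+h,x:x+w])
    cv2.imwrite(f'pics/ov_{n}.png',out[-1])
E
python3 a.py
```

```text
Traceback (most recent call last):
  File "a.py", line 6, in <module>
    r=fit(p0,P,c); print(nm,c,r.x,round(r.fun,2));
  File "fit.py", line 23, in fit
    r=minimize(cost,np.array(p0)+[dx,0,da],(P,cams),method='Nelder-Mead',options=dict(initial_simplex=np.array(p0)+[dx,0,da]+np.array([[0,0,0],[.006,0,0],[0,.006,0],[0,0,.05]]),maxiter=60))
  File "fit.py", line 17, in cost
    u=np.round(pj(n,T(p,P))).astype(int).clip(0,[511,383]); e+=dt[n][u[:,1],u[:,0]].mean()
               ~~^^^^^^^^^^
  File "fit.py", line 13, in pj
    def pj(n,P): return np.array([proj(n,q) for q in P])
                                  ~~~~^^^^^
  File "h.py", line 14, in proj
    p,f,c,M=cam(n); q=M.T@(np.array(X)-c); s=np.array([q[0],-q[1]])/-q[2]
            ~~~^^^
  File "h.py", line 5, in cam
    p=viewer.camera_params(n); f=192/np.tan(np.radians(p['fov_y'])/2)
ValueError: time passes only in moves, steps and waits
```

```bash
python3 - <<'E'
s=open('h.py').read()
s=s.replace("def cam(n):","import functools\n@functools.lru_cache\ndef cam(n):")
s=s.replace("M=cam(n); q=M.T@(np.array(X)-c); s=np.array([q[0],-q[1]])/-q[2]\n    s=s*(1+p['k1']*(s@s)); return s*f+[p['cx'],p['cy']]","M=cam(n); q=(np.array(X)-c)@M; s=q[...,:2]*[1,-1]/-q[...,2:]\n    s=s*(1+p['k1']*(s*s).sum(-1,keepdims=True)); return s*f+[p['cx'],p['cy']]")
open('h.py','w').write(s)
s=open('fit.py').read().replace("np.array([proj(n,q) for q in P])","proj(n,P)");open('fit.py','w').write(s)
E
python3 a.py
```

```text
sorter ['top'] [ 0.5174  0.0909 -0.2464] 0.63
sorter ['side'] [ 0.5226  0.0927 -0.2369] 0.89
sorter ['top', 'side'] [ 0.5203  0.0907 -0.2451] 1.78
block ['top'] [ 0.5022 -0.4055 -1.5756] 3.32
block ['side'] [ 0.4881 -0.4431 -1.4471] 2.86
block ['top', 'side'] [ 0.516  -0.4103 -1.7884] 6.96
top small 0.32 [ -3. -23.]
top small 0.25 [  49. -453.]
top large 0.62 [ 32. -25.]
top large 0.59 [  52. -474.]
side small 0.62 [-35.  57.]
side small 0.51 [33. 62.]
side small 0.48 [ 3. 61.]
side small 0.44 [38. 18.]
side large 0.74 [  83. -569.]
side large 0.62 [ 43. -20.]
side large 0.58 [  2. -52.]
```

```bash
python3 - <<'E'
from fit import *
np.set_printoptions(precision=4,suppress=True)
for p0 in([.465,-.36,0.],[.465,-.375,-.05]):
  for c in(['top'],['side'],['top','side']):
    r=fit(p0,blk,c); print(c,r.x,round(r.fun,2))
S=np.array([.520,.091,-.243]); np.save('S.npy',S)
for n,box in(('top',(125,170,150,100)),('side',(205,205,130,120))):
    x,y,w,h=box; f=4 if n=='top' else 4
    i=cv2.resize(ims[n][y:y+h,x:x+w],None,fx=f,fy=f,interpolation=cv2.INTER_CUBIC)
    # 20 mm label grid corners of the pan, hole centres marked
    for a in(-.057,-.019,.019,.057):
        for b in(-.076,-.038,0,.038,.076):
            u=(proj(n,T(S,np.array([[a,b,.04]])))[0]-[x,y])*f; cv2.circle(i,tuple(int(k) for k in u),2,(0,0,255),-1)
    cv2.imwrite(f'pics/pan_{n}.png',i)
a=cv2.imread('pics/pan_top.png');b=cv2.imread('pics/pan_side.png')
# rectified pan from top and side, 4 px/mm at z=.046, sorter frame: right=+x, up=+y
out=[]
for n in('top','side'):
    gx,gy=np.meshgrid(np.arange(-76,76.1,.4),np.arange(96,-96.1,-.4))
    u=proj(n,T(S,np.stack([gx/1e3,gy/1e3,0*gx+.046],-1).reshape(-1,3))).reshape(gx.shape+(2,)).astype(np.float32)
    i=cv2.remap(ims[n],u,None,cv2.INTER_CUBIC)
    for k in range(-60,61,20): 
        c=int((k+76)/.4); cv2.line(i,(c,0),(c,480),(0,0,200) if k else (0,200,0),1)
    for k in range(-80,81,20):
        c=int((96-k)/.4); cv2.line(i,(0,c),(400,c),(0,0,200) if k else (0,200,0),1)
    out.append(i)
cv2.imwrite('pics/rect0.png',cv2.resize(np.hstack(out),None,fx=1.03,fy=1.03))
E
```

```text
['top'] [ 0.4575 -0.3529 -0.1077] 0.28
['side'] [ 0.4636 -0.3495 -0.1364] 1.68
['top', 'side'] [ 0.4582 -0.3529 -0.1128] 2.57
['top'] [ 0.4575 -0.3529 -0.1062] 0.27
['side'] [ 0.4633 -0.3472 -0.1149] 1.69
['top', 'side'] [ 0.4581 -0.3529 -0.1129] 2.57
```

View pics/rect0.png

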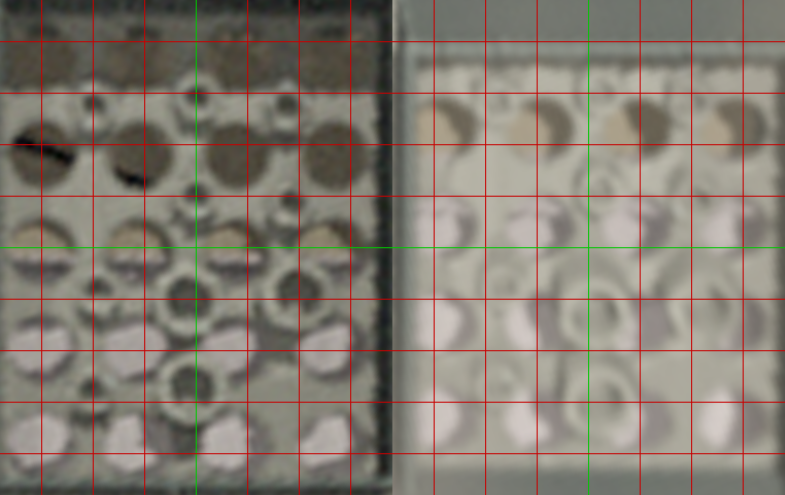

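The rectified pan (sorter frame, mm) shows the small nuts at about (-38,57), (0,57), (37,56), (0,19), (37,18), (-38,-19) and (-38,-57), and the large ones at (0,-19), (38,-19) and (0,-56). All of them sit between the holes. I'll turn the tool to the sorter axes and shut the fingers.

```bash
python3 -m handwheel '[[[0,0,0,0,6.1],[0,0,0,0,6.1],[0,0,0,0,6.1],[0,0,0,0,6.1],[0,0,0,0,6.1],[0,0,0,0,6.1],[0,0,0,0,0]]]' 40
cat > d.py <<'E'
# usage: d.py s x y z (sorter mm) | w x y z (world m): shift in tool axes to bring TCP there
from h import *; import sys
st=get_state(); M=R.from_quat(st['tcp_rot']).as_matrix(); p=np.array(st['eef_pos']); S=np.load('S.npy')
c,s=np.cos(S[2]),np.sin(S[2]); A=np.array([[c,-s,0],[s,c,0],[0,0,1]])
print('sorter mm',(A.T@(p-[S[0],S[1],0])*1e3).round(1),'yaw',np.degrees(np.arctan2(M[1,0],M[0,0])).round(2),'t',st['time'],'F',np.round(st['contact_force'],1),'q6',round(st['qpos'][5],2))
if len(sys.argv)>2:
    g=np.array([float(v) for v in sys.argv[2:5]])
    if sys.argv[1]=='s': g=A@g/1e3+[S[0],S[1],0]
    print('tool shift mm',(M.T@(g-p)*1e3).round(1))
E
python3 d.py s 0 -283 231
```

```text
time: 1.68
eef_pos: [0.2609, -0.6225, 0.2313]
tcp_rot: [0.993, -0.122, 0.0, -0.0]
contact_force: [0.0, 0.0, 0.3]
opening: 0.009
finger_force: 0.0
sorter mm [ -79.8 -754.9  231.3] yaw -13.97 t 1.6833 F [0.  0.  0.3] q6 0.49
tool shift mm [ 7.94e+01 -4.72e+02  3.00e-01]
```

```bash
python3 -m handwheel '[[[0,0.0066,-0.039,0,0],[0,0.0066,-0.039,0,0],[0,0.0066,-0.039,0,0],[0,0.0066,-0.039,0,0],[0,0.0066,-0.039,0,0],[0,0.0066,-0.039,0,0],[0,0.0066,-0.039,0,0],[0,0.0066,-0.039,0,0],[0,0.0066,-0.039,0,0],[0,0.0066,-0.039,0,0],[0,0.0066,-0.039,0,0],[0,0.0066,-0.039,0,0]]]' >/dev/null; python3 d.py s 0 -287 20
```

```text
sorter mm [  -1.1 -285.   231.7] yaw -13.7 t 2.6833 F [ 0.3 -0.8  0.2] q6 1.21
tool shift mm [  0.9   2.  211.7]
```

```bash
python3 -m handwheel '[[[0,0.001,0.002,0.04,0],[0,0,0,0.04,0],[0,0,0,0.04,0],[0,0,0,0.04,0],[0,0,0,0.035,0],[0,0,0,0.017,0],[0,0,0,0,0]]]' | grep force; python3 -m handwheel '[[[0,0,-0.01,0,0],[0,0,-0.01,0,0],[0,0,-0.01,0,0],[0,0,-0.01,0,0],[0,0,-0.01,0,0],[0,0,-0.01,0,0],[0,0,-0.01,0,0],[0,0,-0.01,0,0],[0,0,-0.01,0,0]]]'|grep force;  python3 d.py
```

```text
contact_force: [-0.4, 0.7, -0.5]
finger_force: 0.0
contact_force: [-0.0, -2.6, 0.6]
finger_force: 1.1
sorter mm [ 1.000e-01 -1.978e+02  1.960e+01] yaw -13.85 t 4.0167 F [-0.  -2.6  0.6] q6 1.39
```

```bash
python3 -m handwheel '[[[0,0,-0.009,0,0],[0,0,-0.009,0,0],[0,0,-0.004,0,0],[0,0,-0.002,0,0],[0,0,0,0,0]]]' |grep force;python3 d.py; python3 -m handwheel '[[[0,0,-0.002,0,0],[0,0,-0.002,0,0],[0,0,0,0,0]]]'|grep force;  python3 d.py
```

```text
contact_force: [1.6, 0.0, -0.1]
finger_force: 0.0
sorter mm [  -0.9 -174.1   18.9] yaw -13.84 t 4.4333 F [ 1.6  0.  -0.1] q6 1.44
contact_force: [-0.6, -0.4, -1.3]
finger_force: 0.1
sorter mm [  -0.9 -170.7   18.9] yaw -13.89 t 4.6833 F [-0.6 -0.4 -1.3] q6 1.45
```

```bash
for k in 1 2; do python3 -m handwheel '[[[0,0,-0.002,0,0],[0,0,-0.002,0,0],[0,0,-0.001,0,0],[0,0,0,0,0]]]' |grep _force;python3 d.py;done; python3 - <<'E'
from h import *
im=viewer.read_camera('side');cv2.imwrite('pics/side1.png',im)
i=cv2.resize(im[150:340,190:370],None,fx=3,fy=3,interpolation=2);cv2.imwrite('pics/side1b.png',i)
viewer.read_camera('top')
S=np.load('S.npy')
for n in('side','top'):
    for uv,c in pin(n,'tray_front')[:1]:
        X=onz(n,*uv,.0185); c_,s=np.cos(S[2]),np.sin(S[2]); print(n,c,np.array([[c_,s],[-s,c_]])@(X[:2]-S[:2]))
E
```

```text
contact_force: [-5.0, -10.7, -1.2]
finger_force: 6.0
sorter mm [  -0.7 -168.3   19. ] yaw -13.69 t 5.0167 F [ -5.  -10.7  -1.2] q6 1.46
contact_force: [-11.4, -28.0, -1.2]
finger_force: 14.9
sorter mm [  -0.6 -167.7   19.1] yaw -13.44 t 5.35 F [-11.4 -28.   -1.2] q6 1.47
side 0.81 [ 0.00847665 -0.15817507]
top 0.36 [0.01391935 0.0605895 ]
```

```bash
python3 -m handwheel '[[[0,0,0.012,0,0],[0,0,0.012,0,0],[0,0,0,-0.04,-3.7],[0.0854,0,0,-0.041,-3.7],[0.0854,0,0,-0.041,0],[0.0854,0,0,-0.041,0],[0.0854,0,0,-0.041,0],[0.0854,0,0,-0.035,0],[0.0854,0,0,0,0]]]' |grep _force; python3 - <<'E'
from h import *
np.set_printoptions(precision=4,suppress=True)
for n in('side','top'): viewer.read_camera(n)
for k,z in(('driver_grip',.131),('block_hole',.092),('driver',None)):
    r={n:pin(n,k) for n in('side','top')}
    for n in r:
        for uv,c in r[n][:3]: print(k,n,uv,c,onz(n,*uv,z) if z else '')
# driver handle masks: top end at z=.177
for n in('side','top'):
    for d in viewer.outline_of(n,'driver')[:1]:
        m=d['mask']; v,u=np.nonzero(m); print(n,d['confidence'],m.sum(),u.mean(),v.mean(),u.min(),u.max(),v.min(),v.max(), onz(n,u.mean(),v.mean(),.135))
E
python3 d.py w .460 -.351 .25
```

```text
contact_force: [0.4, 0.3, 0.0]
finger_force: 0.0
driver_grip side [289.28   219.6096] 0.75 [0.4885 0.0503 0.131 ]
driver_grip side [305.8176 109.7856] 0.45 [ 0.4606 -0.3614  0.131 ]
driver_grip top [373.0944 240.8832] 0.46 [ 0.4587 -0.3563  0.131 ]
block_hole side [304.5888 123.1872] 0.97 [ 0.4619 -0.3563  0.092 ]
block_hole top [365.9776 240.8832] 0.66 [ 0.4617 -0.351   0.092 ]
driver side [303.616  124.3008] 0.67 
driver top [363.9808 242.6112] 0.66 
side 0.3 126 305.5 115.06349206349206 301 309 100 125 [ 0.4612 -0.3292  0.135 ]
top 0.42 161 372.4099378881988 241.8695652173913 364 381 236 248 [ 0.4561 -0.3535  0.135 ]
sorter mm [  -0.7 -184.8  257. ] yaw -6.47 t 6.8 F [-0.1  0.2  0.2] q6 1.29
tool shift mm [ 14.8 262.8   6.8]
```

```bash
python3 -m handwheel '[[[0.0854,0.002,0.038,0,0],[0.0854,0.002,0.038,0,0],[0.0854,0.002,0.038,0,0],[0.0854,0.002,0.038,0,0],[0.0854,0.002,0.038,0,0],[0.0854,0.002,0.038,0,0],[0.0854,0.003,0.037,0,0],[0.0854,0,0,0,0],[0.0854,0,0,0,0]]]' |grep _force; python3 d.py w .460 -.353 .117; python3 - <<'E'
from h import *
im=viewer.read_camera('top');a=im[190:300,310:430]
s=viewer.read_camera('side');b=s[50:160,240:360]
cv2.imwrite('pics/grip1.png',np.hstack([cv2.resize(k,(396,363),interpolation=2) for k in(a,b)]))
E
```

```text
contact_force: [-0.8, 0.3, 0.4]
finger_force: 0.0
sorter mm [  48.8 -447.3  257.2] yaw -6.65 t 7.55 F [-0.8  0.3  0.4] q6 0.85
tool shift mm [  0.2  -1.7 140.2]
```

View pics/grip1.png

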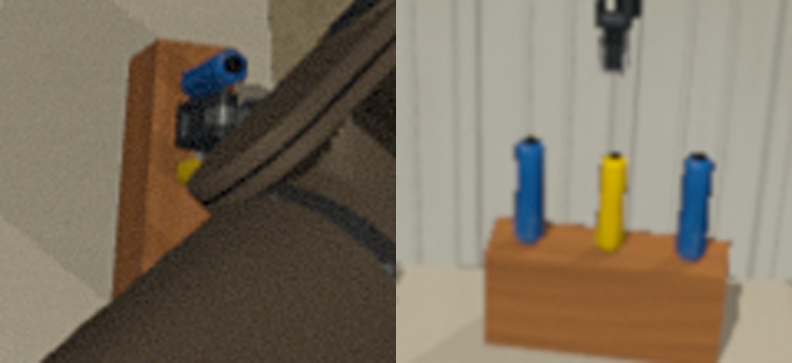

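The side view shows the finger at column 614 directly above the yellow handle at 613, so x is aligned. Descending.

```bash
python3 -m handwheel '[[[0.0854,0,-0.0015,0.03,0],[0.0854,0,0,0.03,0],[0.0854,0,0,0.03,0],[0.0854,0,0,0.03,0],[0.0854,0,0,0.02,0],[0.0854,0,0,0,0]]]' |grep _force; python3 d.py w .460 -.353 .117;  python3 -m handwheel '[[[0.01,0,0,0,0],[0.01,0,0,0,0],[0.01,0,0,0,0],[0.01,0,0,0,0],[0.01,0,0,0,0],[0.01,0,0,0,0],[0.01,0,0,0,0],[0.01,0,0,0,0]]]' 50; python3 d.py
```

```text
contact_force: [0.4, 1.1, 0.1]
finger_force: 0.0
sorter mm [  45.6 -440.3  112.8] yaw -6.35 t 8.15 F [0.4 1.1 0.1] q6 0.86
tool shift mm [ 2.3  5.4 -4.3]
time: 8.82
eef_pos: [0.4612, -0.3526, 0.1198]
tcp_rot: [0.998, -0.056, 0.001, 0.001]
contact_force: [-0.4, 1.2, 5.1]
opening: 0.241
finger_force: 48.9
sorter mm [  49.6 -444.7  119.8] yaw -6.47 t 8.8167 F [-0.4  1.2  5.1] q6 0.86
```

```bash
python3 -m handwheel '[[[0.01,0,0,0,0],[0.01,0,0,0,0],[0.01,0,0,0,0]]]' |grep -e _force -e eef; python3 -m handwheel '[[[0.01,0,0,-0.015,0],[0.01,0,0,-0.02,0],[0.01,0,0,-0.025,0],[0.01,0,0,-0.025,0],[0.01,0,0,-0.025,0],[0.01,0,0,-0.01,0],[0.01,0,0,0,0],[0.01,0,0,0,0]]]' |grep -e _force -e eef -e open; python3 d.py s 20 40 240
```

```text
eef_pos: [0.4612, -0.3526, 0.1198]
contact_force: [-0.4, -0.0, 6.0]
finger_force: 48.9
eef_pos: [0.4603, -0.3516, 0.2374]
contact_force: [-0.8, -0.3, -1.8]
opening: 0.239
finger_force: 48.9
sorter mm [  48.6 -444.   237.4] yaw -6.47 t 9.7333 F [-0.8 -0.3 -1.8] q6 0.86
tool shift mm [  34.5 -483.6   -2.4]
```

```bash
python3 -m handwheel '[[[0.01,0,0,0,7],[0.01,0,0,0,0.4],[0.01,-0.003,-0.041,0,0],[0.01,-0.003,-0.041,0,0],[0.01,-0.003,-0.041,0,0],[0.01,-0.003,-0.041,0,0],[0.01,-0.003,-0.041,0,0],[0.01,-0.003,-0.041,0,0],[0.01,-0.003,-0.041,0,0],[0.01,-0.003,-0.041,0,0],[0.01,-0.003,-0.041,0,0],[0.01,-0.002,-0.041,0,0]]]' | grep _force; python3 -m handwheel '[[[0.01,0,-0.036,0,0],[0.01,0,-0.036,0,0],[0.01,0,0,0,0],[0.01,0,0,0,0]]]' |grep -e _force -e open; python3 d.py s 20 40 240
python3 - <<'E'
from h import *
for n in('side','top'):
    im=viewer.read_camera(n);cv2.imwrite(f'pics/{n}2.png',im)
    print(n,pin(n,'driver_tip')[:2],pin(n,'driver_grip')[:2])
a=cv2.imread('pics/side2.png')[150:330,180:360];b=cv2.imread('pics/top2.png')[130:310,110:290]
cv2.imwrite('pics/tip2.png',np.hstack([cv2.resize(k,(390,390),interpolation=2) for k in(a,b)]))
E
```

```text
contact_force: [0.9, -0.7, -1.7]
finger_force: 49.2
contact_force: [-0.0, -0.1, -0.3]
opening: 0.237
finger_force: 49.3
sorter mm [ 18.1  39.2 236. ] yaw -13.54 t 11.0667 F [-0.  -0.1 -0.3] q6 1.85
tool shift mm [ 1.9 -0.8 -4. ]
side [(array([252.8768, 244.1856]), 0.69)] [(array([254.3104, 200.1024]), 0.75)]
top [(array([169.5744, 202.0992]), 0.54), (array([187.5968, 200.2176]), 0.33)] [(array([154.4192, 192.8064]), 0.49)]
```

View pics/tip2.png

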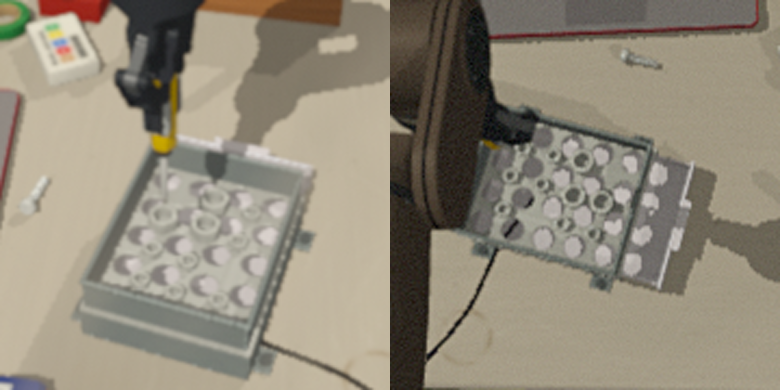

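The side view shows the driver held upright with its tip at px (253,244). The top view is partly blocked by the arm, but it shows the tray at home. Now to compute the tip offset from the TCP.

```bash
python3 - <<'E'
from h import *
np.set_printoptions(precision=1,suppress=True)
S=np.load('S.npy');c,s=np.cos(S[2]),np.sin(S[2])
def ss(X): return np.r_[np.array([[c,s],[-s,c]])@(X[:2]-S[:2]),X[2]]*1e3
X,e=tri('side',(252.9,244.2),'top',(169.6,202.1));print(ss(X),e*1e3)
X,e=tri('side',(254.3,200.1),'top',(154.4,192.8));print('grip',ss(X),e*1e3)
for z in(.136,.142,.148): print(ss(onz('side',252.9,244.2,z)))
# hang height estimate in start picture: handle grip
E
python3 d.py
```

```text
[ 21.3  33.1 126.4] 12.444559668989926
grip [ 16.5  36.2 244.8] 9.543655988152395
[ 24.6  41.4 136. ]
[ 22.7  46.4 142. ]
[ 20.8  51.4 148. ]
sorter mm [ 19.6  36.5 238. ] yaw -13.96 t 11.3667 F [-0.6  0.  -1.2] q6 1.85
```

```bash
python3 -m handwheel '[[[0.01,-0.029,0.009,0,0],[0.01,-0.0285,0.0085,0,0],[0.01,0,0,0.03,0],[0.01,0,0,0.03,0],[0.01,0,0,0.02,0],[0.01,0,0,0.01,0],[0.01,0,0,0,0],[0.01,0,0,0,0]]]' |grep _force; python3 d.py s -38 19 142; for k in 1 2 3; do python3 -m handwheel '[[[0.01,0,0,0.002,0],[0.01,0,0,0,0],[0.01,0,0,0,0]]]' |grep contact; python3 d.py;done
```

```text
contact_force: [0.5, -0.5, -1.1]
finger_force: 49.3
sorter mm [-37.6  19.9 148.7] yaw -13.91 t 12.0333 F [ 0.5 -0.5 -1.1] q6 1.85
tool shift mm [-0.4  0.9  6.7]
contact_force: [-0.6, 0.5, -1.2]
sorter mm [-37.1  20.5 147.7] yaw -13.87 t 12.2833 F [-0.6  0.5 -1.2] q6 1.85
contact_force: [-0.8, -0.6, -1.1]
sorter mm [-38.   20.3 144.5] yaw -13.86 t 12.5333 F [-0.8 -0.6 -1.1] q6 1.85
contact_force: [-0.2, -0.1, -0.9]
sorter mm [-38.2  20.2 142.1] yaw -13.86 t 12.7833 F [-0.2 -0.1 -0.9] q6 1.85
```

```bash
for k in 1 2 3 4; do python3 -m handwheel '[[[0.01,0,0,0.0015,0],[0.01,0,0,0,0],[0.01,0,0,0,0]]]' |grep contact; python3 d.py;done
python3 - <<'E'
from h import *
for n in('side','top'):
    im=viewer.read_camera(n);cv2.imwrite(f'pics/{n}3.png',im); print(n,pin(n,'driver_tip')[:2])
a=cv2.imread('pics/side3.png')[215:325,215:335];b=cv2.imread('pics/top3.png')[165:275,120:240]
cv2.imwrite('pics/tip3.png',np.hstack([cv2.resize(k,(400,367),interpolation=2) for k in(a,b)]))
E
```

```text
contact_force: [0.3, -0.1, -1.1]
sorter mm [-38.2  20.2 140.7] yaw -13.86 t 13.0333 F [ 0.3 -0.1 -1.1] q6 1.85
contact_force: [0.5, 0.8, -0.8]
sorter mm [-38.2  20.2 139.2] yaw -13.86 t 13.2833 F [ 0.5  0.8 -0.8] q6 1.85
contact_force: [-0.2, -1.4, -0.9]
sorter mm [-38.1  20.2 137.7] yaw -13.87 t 13.5333 F [-0.2 -1.4 -0.9] q6 1.85
contact_force: [-2.4, 0.1, 5.0]
sorter mm [-37.7  20.4 137.4] yaw -13.86 t 13.7833 F [-2.4  0.1  5. ] q6 1.85
side [(array([289.28  , 274.5984]), 0.74), (array([297.984 , 251.2128]), 0.42)]
top []
```

View pics/tip3.png

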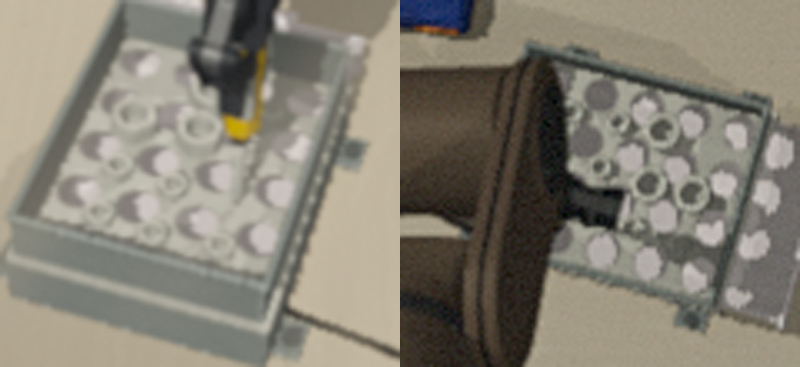

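The side picture shows the tip at about px (286,278), between four holes, so the tip sits under the TCP. The floor is at a TCP height of 137.5 mm. Now I'll push the first nut (A) into the corner hole.

```bash
python3 -m handwheel '[[[0.01,0,0,-0.004,0],[0.01,0.0043,-0.0084,0,0],[0.01,0.0043,-0.0084,0,0],[0.01,0.0043,-0.0084,0,0],[0.01,0,0,0,0],[0.01,-0.005,-0.005,0,0],[0.01,-0.005,-0.005,0,0],[0.01,-0.005,-0.005,0,0],[0.01,-0.005,-0.005,0,0],[0.01,-0.005,-0.005,0,0],[0.01,0,0,0,0]]]' |grep _force; python3 d.py s -24 -2 141
```

```text
contact_force: [2.0, -0.7, -2.0]
finger_force: 49.4
sorter mm [-50.6  71.5 140.8] yaw -13.79 t 14.9 F [ 2.  -0.7 -2. ] q6 1.96
tool shift mm [26.4 73.6 -0.2]
```

```bash
python3 -m handwheel '[[[0.01,0.0044,0.0123,0,0],[0.01,0.0044,0.0123,0,0],[0.01,0.0044,0.0123,0,0],[0.01,0.0044,0.0123,0,0],[0.01,0.0044,0.0123,0,0],[0.01,0.0044,0.0121,0,0],[0.01,-0.0055,0.006,0,0],[0.01,-0.0055,0.006,0,0],[0.01,-0.0055,0.006,0,0],[0.01,-0.0055,0.006,0,0],[0.01,-0.0055,0.006,0,0],[0.01,0,0,0,0]]]' |grep _force; python3 d.py s -27 -40 141
python3 -m handwheel '[[[0.01,0.008,0.003,0,0],[0.01,0.008,0.003,0,0],[0.01,0.008,0.002,0,0],[0.01,0,0,0,0],[0.01,-0.005,0.006,0,0],[0.01,-0.005,0.006,0,0],[0.01,-0.005,0.006,0,0],[0.01,-0.005,0.006,0,0],[0.01,-0.005,0.006,0,0],[0.01,0,0,0,0]]]' |grep _force; python3 d.py s 16 11 141
```

```text
contact_force: [-0.9, 0.0, -1.1]
finger_force: 49.3
sorter mm [-52.8 -33.8 140. ] yaw -13.87 t 15.9 F [-0.9  0.  -1.1] q6 1.75
tool shift mm [25.8  6.2 -1. ]
contact_force: [-0.1, 0.4, -0.6]
finger_force: 49.3
sorter mm [-53.5 -72.1 140. ] yaw -13.91 t 16.7333 F [-0.1  0.4 -0.6] q6 1.66
tool shift mm [ 69.6 -83.1  -1.1]
```

```bash
python3 -m handwheel '[[[0.01,0,0,-0.025,0],[0.01,0.0232,-0.0277,0,0],[0.01,0.0232,-0.0277,0,0],[0.01,0.0232,-0.0277,0,0],[0.01,0,0,0,0],[0.01,0,0,0.026,0],[0.01,0,0,0,0],[0.01,0,0,0,0]]]' |grep _force;python3 d.py s 16 11 141;  python3 -m handwheel '[[[0.01,-0.0057,-0.0044,0,0],[0.01,-0.0057,-0.0044,0,0],[0.01,-0.0057,-0.0044,0,0],[0.01,-0.0057,-0.0044,0,0],[0.01,-0.0057,-0.0044,0,0],[0.01,0,0,0,0]]]' |grep _force; python3 d.py s 28 31.5 141
```

```text
contact_force: [0.0, -0.6, 0.3]
finger_force: 49.6
sorter mm [ 16.1  11.6 138.4] yaw -13.87 t 17.4 F [ 0.  -0.6  0.3] q6 1.81
tool shift mm [-0.1  0.6 -2.6]
contact_force: [0.8, -0.8, -1.5]
finger_force: 49.6
sorter mm [-12.6  34.8 139.4] yaw -13.79 t 17.9 F [ 0.8 -0.8 -1.5] q6 1.86
tool shift mm [40.6  3.4 -1.6]
```

```bash
python3 -m handwheel '[[[0.01,0.0135,0.001,-0.001,0],[0.01,0.0135,0.001,0,0],[0.01,0.0135,0.001,0,0],[0.01,0,0,0,0],[0.01,0.0047,0.0051,0,0],[0.01,0.0047,0.0051,0,0],[0.01,0.0047,0.0051,0,0],[0.01,0.0047,0.0051,0,0],[0.01,0.0047,0.0051,0,0],[0.01,0,0,0,0]]]' |grep _force;python3 d.py s 26 45 141;  python3 -m handwheel '[[[0.01,-0.0085,-0.0127,0,0],[0.01,-0.0085,-0.0127,0,0],[0.01,-0.0085,-0.0127,0,0],[0.01,0,0,0,0],[0.01,0.005,-0.005,0,0],[0.01,0.005,-0.005,0,0],[0.01,0.005,-0.005,0,0],[0.01,0.005,-0.005,0,0],[0.01,0.005,-0.005,0,0],[0.01,0,0,0,0]]]' |grep _force; python3 d.py s 17 50 141
```

```text
contact_force: [-0.2, -0.6, -1.2]
finger_force: 49.6
sorter mm [ 53.8   4.4 140.5] yaw -13.94 t 18.7333 F [-0.2 -0.6 -1.2] q6 1.78
tool shift mm [-27.8 -40.6  -0.5]
contact_force: [0.4, 0.5, -1.2]
finger_force: 49.6
sorter mm [ 53.7  69.3 140.5] yaw -13.87 t 19.5667 F [ 0.4  0.5 -1.2] q6 1.89
tool shift mm [-36.7  19.3  -0.6]
```

```bash
python3 -m handwheel '[[[0.01,-0.0122,0.0063,0,0],[0.01,-0.0122,0.0063,0,0],[0.01,-0.0122,0.0063,0,0],[0.01,0,0,0,0],[0.01,-0.006,-0.0042,0,0],[0.01,-0.006,-0.0042,0,0],[0.01,-0.006,-0.0042,0,0],[0.01,-0.006,-0.0042,0,0],[0.01,-0.006,-0.0042,0,0],[0.01,0,0,0,0],[0.01,0,0,-0.04,0],[0.01,0,0,-0.04,0]]]' |grep _force;python3 d.py; python3 -m handwheel '[[[0.01,0,0.041,0,0],[0.01,0,0.041,0,0],[0.01,0,0.041,0,0],[0.01,0,0.041,0,0],[0.01,0,0.041,0,0],[0.01,0,0.041,0,0],[0.01,0,0.041,0,0]]]' |grep _force
cat > look.py <<'E'
from h import *; import sys
S=np.load('S.npy');c,s=np.cos(S[2]),np.sin(S[2]);A=np.array([[c,-s,0],[s,c,0],[0,0,1]]);out=[]
for n,dx,dy in(('top',-2.7,-2),('side',0,1.5)):
    im=viewer.read_camera(n);cv2.imwrite(f'pics/{n}_{sys.argv[1]}.png',im)
    gx,gy=np.meshgrid(np.arange(-76,76.1,.4),np.arange(96,-96.1,-.4))
    P=np.stack([(gx+dx)/1e3,(gy+dy)/1e3,0*gx+.044],-1).reshape(-1,3)@A.T+[S[0],S[1],0]
    i=cv2.remap(im,proj(n,P).reshape(gx.shape+(2,)).astype(np.float32),None,cv2.INTER_CUBIC)
    for k in range(-60,61,20): q=int((k+76)/.4); cv2.line(i,(q,0),(q,480),(0,0,200) if k else (0,200,0),1)
    for k in range(-80,81,20): q=int((96-k)/.4); cv2.line(i,(0,q),(400,q),(0,0,200) if k else (0,200,0),1)
    out.append(i)
cv2.imwrite(f'pics/rect_{sys.argv[1]}.png',cv2.resize(np.hstack(out),None,fx=1.03,fy=1.03))
E
python3 look.py 4
```

```text
contact_force: [2.1, -0.2, 0.0]
finger_force: 49.5
sorter mm [-16.7  70.1 217.7] yaw -13.83 t 20.5667 F [ 2.1 -0.2  0. ] q6 1.93
contact_force: [1.0, 0.7, -1.3]
finger_force: 49.6
```

View pics/rect_4.png

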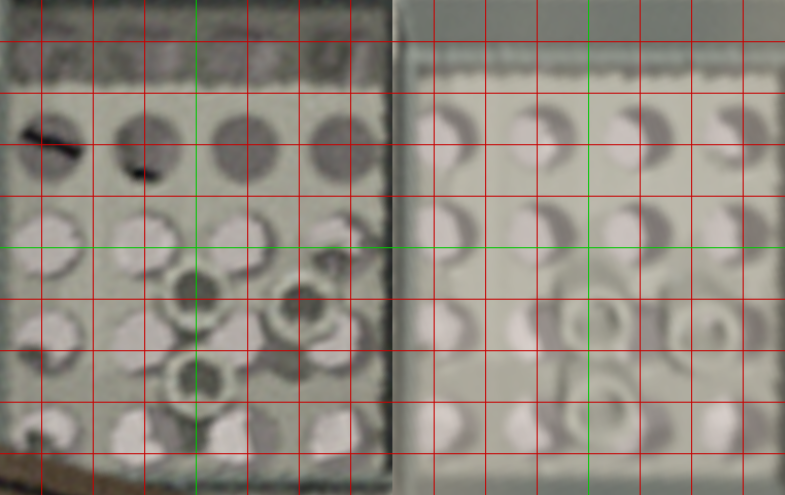

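Only the three large nuts show, at about (0,-19), (40,-23) and (0,-57). The y=76 row is shaded, so I'll brighten it and look closer.

```bash
python3 - <<'E'
import cv2,numpy as np
o=[]
for f in('top0','top_4'):
    i=cv2.imread(f'pics/{f}.png')[170:250,130:200].astype(float); 
    i=np.clip((i-20)*2.2,0,255).astype(np.uint8); o.append(cv2.resize(i,None,fx=5.5,fy=5.5,interpolation=2))
cv2.imwrite('pics/cmp.png',np.hstack(o))
E
```

```text
(no output)
```

View pics/cmp.png

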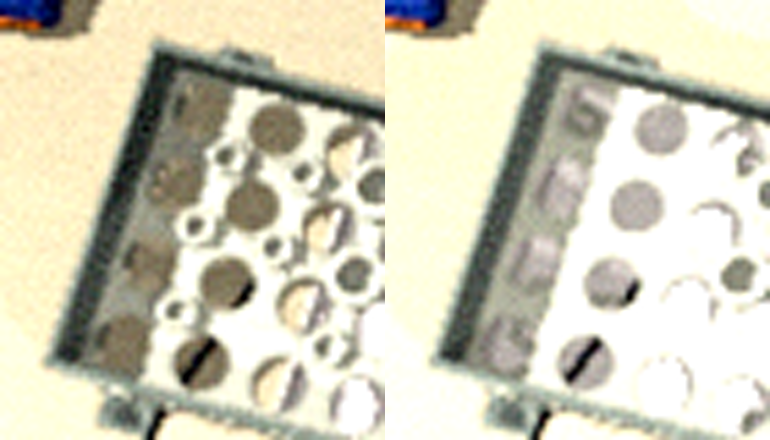

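```bash
python3 - <<'E'
from h import *
np.set_printoptions(precision=1,suppress=True)
S=np.load('S.npy');c,s=np.cos(S[2]),np.sin(S[2])
for nm,u,v in(('c57',588,120),('c-19',540,255),('c-57',510,340)):
    for z in(.0125,.0485):
        X=onz('top',(u-385)/5.5+130,v/5.5+170,z); print(nm,z,np.array([[c,s],[-s,c]])@(X[:2]-S[:2])*1e3+[2.7,2])
for k in('small_nut0','large_nut0'):
    print(k,[(np.round(np.array(d['extent'])[:2]*[512,384]+np.array(d['extent'])[2:]*[256,192]),round(d['confidence'],2)) for n in('top','side') for d in viewer.look_for(n,k)])
E
python3 d.py s 57 76 170
```

```text
c57 0.0125 [56.2 81. ]
c57 0.0485 [51.  70.4]
c-19 0.0125 [-13.1  82.8]
c-19 0.0485 [-15.7  72.2]
c-57 0.0125 [-55.6  83.8]
c-57 0.0485 [-56.7  73.1]
small_nut0 []
large_nut0 [(array([208., 225.]), 0.63), (array([367., 245.]), 0.54), (array([194., 221.]), 0.5), (array([278., 243.]), 0.68), (array([277., 254.]), 0.63), (array([257., 247.]), 0.49)]
sorter mm [ -14.1 -215.5  220.3] yaw -13.82 t 21.45 F [-0.5 -0.3 -0.2] q6 1.35
tool shift mm [  71.6 -291.3   50.4]
```

Most dropped nuts are visible through the holes, lying in the tray. The shaded row is less certain, so I'll sweep and dip the tip into those three holes to make sure.

```bash
python3 -m handwheel '[[[0.01,0.0083,-0.0396,0,0],[0.01,0.0083,-0.0396,0,0],[0.01,0.0083,-0.0396,0,0],[0.01,0.0083,-0.0396,0,0],[0.01,0.0083,-0.0396,0,0],[0.01,0.0083,-0.0396,0,0],[0.01,0.0083,-0.0396,0,0],[0.01,0,0,0,0],[0.01,0,0,0.03,0],[0.01,0,0,0.03,0],[0.01,0,0,0.018,0],[0.01,0,0,0,0]]]' |grep _force; python3 d.py s 44 62 141; python3 -m handwheel '[[[0.01,0.006,-0.006,0,0],[0.01,0.006,-0.006,0,0],[0.01,0,0,0,0],[0.01,0,0,0.006,0],[0.01,0,0,0.006,0],[0.01,0,0,0,0]]]' |grep _force; python3 d.py
```

```text
contact_force: [-0.8, -0.3, -1.0]
finger_force: 49.8
sorter mm [ 40.8  62.4 138.6] yaw -13.68 t 22.45 F [-0.8 -0.3 -1. ] q6 1.88
tool shift mm [ 3.2  0.4 -2.5]
contact_force: [-0.8, -0.8, -0.6]
finger_force: 49.8
sorter mm [ 54.8  72.5 128.7] yaw -13.87 t 22.95 F [-0.8 -0.8 -0.6] q6 1.89
```

```bash
python3 -m handwheel '[[[0.01,0,0,-0.032,0],[0.01,-0.031,0.0035,0,0],[0.01,-0.031,0.0035,0,0],[0.01,0,0,0,0],[0.01,0,0,0.02,0],[0.01,-0.0045,-0.004,0,0],[0.01,-0.0045,-0.004,0,0],[0.01,0,0,0.006,0],[0.01,0,0,0.006,0],[0.01,0,0,0,0]]]' |grep _force; python3 d.py;  python3 -m handwheel '[[[0.01,0,0,-0.032,0],[0.01,-0.0125,0.006,0,0],[0.01,-0.0125,0.006,0,0],[0.01,0,0,0,0],[0.01,0,0,0.02,0],[0.01,-0.006,-0.0055,0,0],[0.01,-0.006,-0.0055,0,0],[0.01,0,0,0.006,0],[0.01,0,0,0.006,0],[0.01,0,0,0,0]]]' |grep _force; python3 d.py
```

```text
contact_force: [-1.0, -0.4, -1.2]
finger_force: 49.7
sorter mm [-15.7  73.7 129.2] yaw -13.85 t 23.7833 F [-1.  -0.4 -1.2] q6 1.94
contact_force: [0.3, -0.5, -1.6]
finger_force: 49.7
sorter mm [-52.9  72.8 129.2] yaw -13.83 t 24.6167 F [ 0.3 -0.5 -1.6] q6 1.96
```

The tip dipped freely into all three holes, with no jam. Returning to the block.

```bash
python3 -m handwheel '[[[0.01,0,0,-0.036,0],[0.01,0,0,-0.036,0],[0.01,0,0,-0.036,0],[0.01,0,0,0,-7],[0.01,0,0,0,-0.4],[0.01,0,0,0,0]]]' |grep _force; python3 d.py w .4607 -.3522 .237
```

```text
contact_force: [0.1, 0.5, -1.4]
finger_force: 49.8
sorter mm [-52.4  72.7 238.1] yaw -6.6 t 25.1167 F [ 0.1  0.5 -1.4] q6 1.83
tool shift mm [ 34.7 525.9   1.2]
```

```bash
python3 -m handwheel '[[[0.01,0.003,0.041,0,0],[0.01,0.003,0.041,0,0],[0.01,0.003,0.041,0,0],[0.01,0.003,0.041,0,0],[0.01,0.003,0.041,0,0],[0.01,0.003,0.041,0,0],[0.01,0.003,0.041,0,0],[0.01,0.003,0.041,0,0],[0.01,0.003,0.041,0,0],[0.01,0.003,0.041,0,0],[0.01,0.003,0.041,0,0],[0.01,0,0.04,0,0]]]' |grep _force; python3 -m handwheel '[[[0.01,0.0017,0.035,0,0],[0.01,0,0,0,0],[0.01,0,0,0,0],[0.01,0,0,0,0],[0.01,0,0,0,0]]]' |grep _force; python3 d.py w .4607 -.3522 .237; grep -c . d.py >/dev/null; python3 d.py w .4607 -.3522 .237
```

```text
contact_force: [0.1, 1.4, -0.7]
finger_force: 49.8
contact_force: [0.4, 0.5, -1.3]
finger_force: 49.9
sorter mm [  49.9 -442.8  237. ] yaw -6.46 t 26.5333 F [ 0.4  0.5 -1.3] q6 0.86
tool shift mm [-1.   1.5 -0. ]
sorter mm [  49.9 -442.8  237. ] yaw -6.46 t 26.5333 F [ 0.4  0.5 -1.3] q6 0.86
tool shift mm [-1.   1.5 -0. ]
```

```bash
python3 -m handwheel '[[[0.01,-0.0011,0.0014,0.02,0],[0.01,0,0,0.02,0],[0.01,0,0,0,0],[0.01,0,0,0,0],[0.01,0,0,0,0]]]' |grep _force; python3 d.py w .4607 -.352 .187; python3 -m handwheel '[[[0.01,0,0,0.005,0],[0.01,0,0,0.005,0],[0.01,0,0,0.004,0],[0.01,0,0,0.004,0],[0.01,0,0,0,0],[0.01,0,0,0,0]]]' |grep _force; python3 d.py w .4607 -.352 .117
```

```text
contact_force: [-0.3, 0.2, -0.7]
finger_force: 49.8
sorter mm [  49.9 -445.   199.3] yaw -6.41 t 26.95 F [-0.3  0.2 -0.7] q6 0.85
tool shift mm [-0.8 -0.9 12.3]
contact_force: [-0.4, -0.7, -0.7]
finger_force: 49.8
sorter mm [  49.3 -445.7  179.8] yaw -6.47 t 27.45 F [-0.4 -0.7 -0.7] q6 0.85
tool shift mm [-0.  -1.4 62.8]
```

The tip is about 10 mm into the hole with no side force. Lowering further.

```bash
python3 -m handwheel '[[[0.01,0,-0.001,0.008,0],[0.01,0,0,0.01,0],[0.01,0,0,0.01,0],[0.01,0,0,0.01,0],[0.01,0,0,0.01,0],[0.01,0,0,0.005,0],[0.01,0,0,0,0],[0.01,0,0,0,0]]]' |grep _force; python3 d.py w .4607 -.352 .117; python3 -m handwheel '[[[0.01,0,0,0.003,0],[0.01,0,0,0.002,0],[0.01,0,0,0.002,0],[0.01,0,0,0,0],[0.01,0,0,0,0]]]' |grep _force; python3 d.py w .4607 -.352 .117
```

```text
contact_force: [1.0, 0.5, -1.0]
finger_force: 49.8
sorter mm [  49.2 -444.7  126.7] yaw -6.47 t 28.1167 F [ 1.   0.5 -1. ] q6 0.86
tool shift mm [-0.1 -0.4  9.7]
contact_force: [0.7, 1.2, -0.8]
finger_force: 49.8
sorter mm [  49.4 -444.7  120.4] yaw -6.46 t 28.5333 F [ 0.7  1.2 -0.8] q6 0.86
tool shift mm [-0.3 -0.5  3.4]
```

Nearly seated, with the TCP at 120.4 mm against 119.8 mm at the grasp. One small step more, then open, rise and look.

```bash
python3 -m handwheel '[[[0.01,0,0,0.001,0],[0.01,0,0,0,0],[0.03,0,0,0,0],[0.05,0,0,0,0],[0.0854,0,0,0,0],[0.0854,0,0,0,0],[0.0854,0,0,0,0],[0.0854,0,0,0,0],[0.0854,0,0,0,0]]]'|grep -e open -e _force; python3 -m handwheel '[[[0.0854,0,0,-0.02,0],[0.0854,0,0,-0.03,0],[0.0854,0,0,-0.03,0],[0.0854,0,0,-0.03,0],[0.0854,0,0,-0.03,0],[0.0854,0,0.041,0,0],[0.0854,0,0.041,0,0],[0.0854,0,0.041,0,0],[0.0854,0,0.041,0,0],[0.0854,0,0,0,0]]]' |grep -e open -e _force; python3 look.py 5; python3 - <<'E'
import cv2,numpy as np
a=cv2.imread('pics/rect_5.png');s=cv2.imread('pics/side_5.png')[80:170,250:370];t=cv2.imread('pics/top_5.png')[180:310,320:430]
a=cv2.resize(a,(500,315))
r=np.vstack([cv2.resize(s,(280,210),interpolation=2),cv2.resize(t,(280,330),interpolation=2)])
c=np.zeros((540,780,3),np.uint8);c[:315,:500]=a;c[:540,500:]=r
i=cv2.imread('pics/top_5.png')[165:255,130:300];i=np.clip(i*1.5,0,255).astype(np.uint8);c[315:540,:425]=cv2.resize(i,(425,225),interpolation=2)
cv2.imwrite('pics/final.png',c)
E
python3 d.py
```

```text
contact_force: [0.8, -0.1, -0.7]
opening: 1.003
finger_force: 0.0
contact_force: [-0.1, 1.2, 0.2]
opening: 1.001
finger_force: 0.0
sorter mm [  70.2 -608.8  258.2] yaw -6.6 t 30.2167 F [-0.3  0.4 -1.3] q6 0.67
```

View pics/final.png

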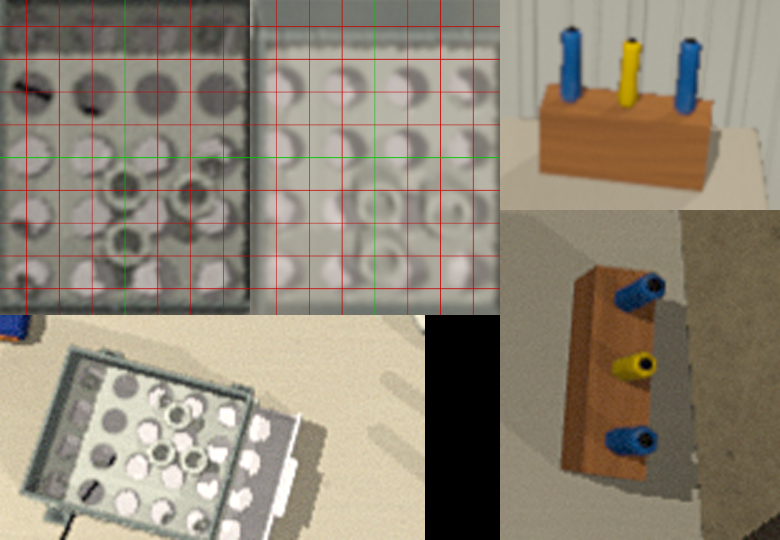

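The driver hangs upright in the middle hole, at (628,72) in the side crop and (635,366) in the top crop. Only the three large nuts are left in the pan, and the tray is home. Handing in.

```bash
python3 -c "
from plant import sign_off
print(sign_off())"
```

```text
the job is handed in; nothing more can be done
None
```

I handed the job in at about 30 s: the tray is home, the pictures show only the three large nuts left in the pan, and the screwdriver hangs in its middle hole; not all seven small nuts could be seen in the tray, and no verdict came back.

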